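# Pack the short-standing foot of the exhaust analyser until it stops rocking

### The job

The exhaust-gas analyser rocks because the steel pad under one foot is too thin. Slide the aluminium packing under that foot piece by piece: one flat packer (both, if one leaves too much room for the tapered shim), then the tapered shim on top, thin end first and past the middle of the foot, stopping as soon as the foot takes weight so that all four feet bear and it no longer rocks. Work gently: do not shove the analyser, jack it up off another foot or disturb the things around it.

Things in the scene. Friction and masses are not known exactly. Their poses are not given: they have to be found in the camera images.
- analyser: Exhaust-gas analyser, 6 kg: black box 260 x 290 mm in a tube frame 200 mm high, on two flat steel skids along its y that stick out 85 mm past the box. Under each skid end a rubber foot 36 mm across (underside 32 mm). Origin: midway between the feet (x +-90, y +-210 mm), at the level of their undersides, 25 mm over the bench; z up. Three feet stand on steel pads 25 mm thick.
- low_foot (a point): The foot to pack, at (-90,-210) in the analyser's frame, same axes: centre of the top of its bolt head (28 mm across), 34 mm above the foot's underside. The skid's end is 20 mm to -y, the frame tube 45 mm to +y. About 11 N down here rocks the foot onto its thin pad. Packing that lifts this foot with 1 to 18 N leaves all four feet bearing; about 20 N lifts the foot at (-90,+210).
- entry (a point): Outer edge (-y side) of the low foot's underside, same axes; the skid over it is 34 mm wide. Packing goes in here along the analyser's +y; the foot's centre is 18 mm farther in. The foot hangs free over a thin steel pad fixed to the bench, 70 x 90 mm (x by y), centred under the foot; the pad's top is 9 to 18 mm below the foot's underside, not measured: to be felt or seen.
- flat_a_mid (a point): Centre of a flat aluminium packer 110 x 40 x 5 mm (x, y, z of its frame), 58 g, lying flat on the bench; both ends are alike. The point is 2.5 mm above its underside.
- flat_b_mid (a point): Centre of a second flat packer just like the first.
- taper_tail (a point): Tapered aluminium shim, 120 g, lying on the bench: 160 mm long (its x), 40 wide (y), flat underside. The grip end is 11.5 mm thick for 40 mm; the top then slopes evenly down over 120 mm to 1.5 mm at the nose. Point: middle of the grip end, 20 mm from its end face, 5.75 mm above the underside; nose 140 mm away in +x. It needs 4 mm of room to pass the foot's middle and fills at most 11 mm.
- cleaner: Spray can 66 mm across, about 210 mm tall, standing; origin at the centre of its underside. Leave alone.
- reel: Steel reel 96 mm across with an upright spindle 70 mm high; origin at the centre of its underside. Leave alone.
Things that resemble listed ones, but are neither listed nor needed, are in the scene too. What is shaped like the part that bears flat_a_mid but pink or yellow is not meant.

How it is judged:
By the outcome, as a careful person would: the job done as asked, in the order asked, and still so for the second after the job is handed in, with the robot touching nothing.
It also fails if it takes over 72 s, if anything falls off the work surface, if the arm or the gripper's body presses on something with over 40 N, if the wrist force passes 120 N, or if a joint passes its speed limit or range.

### The arm

A 6-joint arm with a two-finger parallel gripper is mounted at the origin on the work surface. World frame = base frame: x ahead of the robot, y to its left, z up, the work surface at z = 0. Lengths are in m, angles in rad, forces in N, time in s.
With the tool pointing down it reaches from about 0.275 to 0.75 m from the base axis. Payload 10.2 kg.
Tool frame: the origin (TCP) lies at the very end of the fingers, on their centre line; the grasp point (between the pads) lies robot.tcp_to_grasp behind it (robot.tcp_to_grasp is the distance from the TCP to the grasp point, in m); z points along the fingers, y is the line along which they close (so a half turn about z gives the same grasp; the last joint's range is limited). The gripper opens to 85 mm and grips with 20 to 120 N. Pads are 22 mm wide; open, the fingers measure 114 mm over their backs; the gripper's body (76 mm by 85 mm) begins 54 mm behind the grasp point. The pads swing forward as they close: fully open they stand 13 mm farther back than shut.
Start: joints at [-0.223, 0.313, 1.498, -0, 1.331, -0.223], TCP at [0.525, -0, 0.231] pointing down, gripper open.
Joint ranges: [-2.94, 2.94], [-0.97, 2.17], [0.19, 2.56], [-1.23, 4.37], [0.02, 3.11], [-2.88, 2.88]. Speed limits (rad/s): [2.39, 2.39, 3.01, 3.14, 3.14, 3.14].

### API

Orientations are given as a unit quaternion [w, x, y, z].
In Python, from station import robot, move_gripper, viewer, order, models gives the robot as it stands. Calls block until the motion is done:
- robot.movep(position, orientation): joint-space move of the TCP to a pose.
- robot.move_linear(position, rotation=None, rate=0.15): straight line of the TCP; rotation=None keeps the orientation; rate is the mean speed in m/s.
- robot.move_joints(angles): joint-space move.
- move_gripper(opening, grasp_force=None): opening from 0.0 (shut) to 1.0 (fully open); grasp_force is the grip in N (None keeps the last); returns when the fingers have stopped.
- robot.sleep(seconds).
- robot.ik(position, orientation): joint angles nearest the present ones, or None.
- viewer.grab_frame(name): name is "scene" or "side" or "wrist"; returns the picture (480x640x3 uint8, blue, green, red); there is no depth.
- viewer.camera_info(name): a dict with "intrinsics" (3x3 intrinsics, pixels), "T" (4x4, takes a point from camera to world coordinates); the wrist camera has in their place "hand_eye" (4x4, takes a point from camera to tool coordinates, whose origin is the TCP and whose axes are the flange's). Camera axes: x right, y down, z forward; pixel columns grow to the right and rows downward; lengths in m; the calibration is good to about 2 mm. The wrist camera is an equidistant fisheye: a pixel r from the principal point sees the ray r / f radians off the axis. A picture is of the moment at which its call begins: read the wrist's pose just before it. camera_info takes no time and is no camera call.
A pose or a line that the arm cannot do raises robot.Unreachable and nothing moves.
- order.sign_off(): hands the job in; it is judged then, once.
Trained networks look in the newest picture that a camera, given by its name, has taken for a name from the list of things; names that differ only in an ending like _2 or _b are one class to them, and where a whole thing is asked for, a point or a joint stands for the part that bears it (a point fixed in the world has none). Each returns a list of dicts, best first, with "confidence" (0 to 1); they miss things now and then, are a little off and sometimes report something else, mostly with a low value. They report only what shows in the picture. A call takes as long as a camera call. They do not tell look-alikes from the thing itself.
- models.silhouettes(camera, name): "region" (480x640 bool, what is visible of it) and "rect" ([centre column, centre row, width, height] in pixels, round what is visible of it).
- models.spot_point(camera, name): "at" ([column, row] in pixels: a listed point, or the origin of a listed thing).
Readings, each from a call of its own:
- robot.read_t(): time.
- robot.read_q(): joint angles.
- robot.read_qvel(): joint speeds.
- robot.read_joint_torque(): joint torques, N m.
- robot.read_ee_pos(): TCP position.
- robot.read_tool_rot(): TCP orientation.
- robot.read_contact_force(): force on the tool from outside, world axes, zero at the start.
- robot.read_wrist_torque(): the same for the moment, N m.
- robot.read_finger_gap(): opening from 0.0 (shut) to 1.0 (fully open).
- robot.read_grasp_force(): force on a finger pad.
Only numpy, scipy, OpenCV 4.12 (cv2) and the standard library are available. Lean on these libraries where they do the work, as an engineer would, in place of code of your own. Each camera call takes 0.05 s, during which the arm holds its last target. There are 200 camera calls.

## Working session

There is one attempt and no reset: what is moved stays moved. The work goes in short steps, each a Python script; the robot and the scene stay as the last script left them, time stands still between calls to the robot, and variables do not carry over. Pictures are saved under pics/ and viewed, at most 10 in all, crops included, and the job is handed in when it is done.

```bash
ls; mkdir -p pics; python3 - <<'E'
from station import robot, viewer, models
import cv2, numpy as np
ims=[]
for c in ["scene","side"]:
    im=viewer.grab_frame(c); cv2.imwrite(f"pics/{c}0.png",im)
    i=viewer.camera_info(c); print(c,np.round(i["intrinsics"],1).tolist(),np.round(i["T"],3).tolist())
    for n in ["analyser","low_foot","entry","flat_a_mid","taper_tail","cleaner","reel"]:
        print(c,n,[(np.round(d["at"],1).tolist(),round(d["confidence"],2)) for d in models.spot_point(c,n)][:5])
i=viewer.camera_info("wrist");print({k:np.round(v,3).tolist() for k,v in i.items() if k!='name'})
print(robot.tcp_to_grasp,robot.read_tool_rot(),robot.read_t())
E
```

```text
pics
scene [[443.9, 0.0, 336.9], [0.0, 443.9, 237.3], [0.0, 0.0, 1.0]] [[-0.324, 0.528, -0.785, 1.233], [0.946, 0.171, -0.275, 0.218], [-0.011, -0.832, -0.555, 0.617], [0.0, 0.0, 0.0, 1.0]]
scene analyser [([495.0, 325.9], 0.78), ([280.0, 243.8], 0.69)]
scene low_foot [([394.2, 258.5], 0.9)]
scene entry []
scene flat_a_mid [([284.4, 216.8], 0.9), ([352.7, 232.7], 0.89), ([281.4, 245.3], 0.84)]
scene taper_tail [([237.7, 288.8], 0.95)]
scene cleaner [([182.5, 238.5], 0.83)]
scene reel [([182.6, 269.3], 0.88), ([394.2, 258.4], 0.22)]
side [[524.8, 0.0, 323.4], [0.0, 524.8, 236.0], [0.0, 0.0, 1.0]] [[0.859, -0.25, 0.446, -0.046], [-0.511, -0.441, 0.738, -0.912], [0.012, -0.862, -0.507, 0.663], [0.0, 0.0, 0.0, 1.0]]
side analyser [([290.2, 191.2], 0.61), ([300.9, 215.4], 0.45), ([420.7, 280.8], 0.41)]
side low_foot [([304.2, 213.9], 0.61)]
side entry [([304.9, 229.7], 0.93)]
side flat_a_mid [([272.2, 278.3], 0.96), ([301.8, 344.3], 0.91), ([347.0, 298.6], 0.77)]
side taper_tail [([420.8, 280.8], 0.74), ([448.5, 372.2], 0.49)]
side cleaner [([448.6, 369.0], 0.55)]
side reel [([467.1, 331.1], 0.8), ([294.1, 190.7], 0.43)]
{'intrinsics': [[371.648, 0.0, 319.588], [0.0, 371.648, 231.403], [0.0, 0.0, 1.0]], 'hand_eye': [[0.001, -0.956, -0.293, 0.075], [1.0, 0.001, 0.0, -0.001], [0.0, -0.293, 0.956, -0.142], [0.0, 0.0, 0.0, 1.0]]}
0.0187 [-2.33023270e-05  7.07120320e-01  7.07093242e-01 -9.49140359e-06] 0.8
```

View pics/scene0.png

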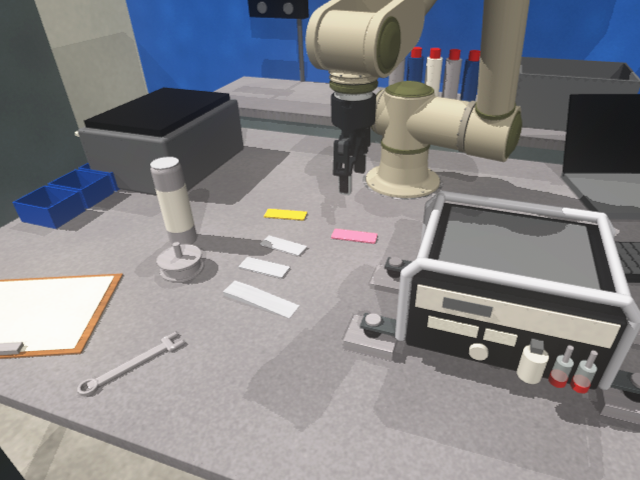

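View pics/side0.png

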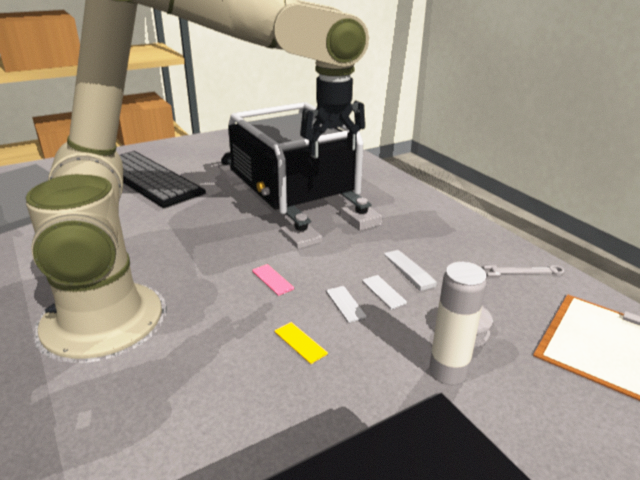

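Scene view: the aluminium flats are at (285,245) and (264,267), and the taper is at (261,298) with its tail at (238,289). The pink (354,236) and yellow (286,214) look-alikes are excluded. The low foot is at scene (394,258) and side (304,214). The other -y foot, at scene (374,320), is not the one to pack.

```bash
cat > h.py <<'E'
from station import robot, move_gripper, viewer, order, models
import cv2, numpy as np
from scipy.spatial.transform import Rotation as R
def Rt():
    w,x,y,z=robot.read_tool_rot(); return R.from_quat([x,y,z,w]).as_matrix()
def cam(c):
    i=viewer.camera_info(c)
    if c=="wrist":
        T=np.eye(4);T[:3,:3]=Rt();T[:3,3]=robot.read_ee_pos(); return i["intrinsics"],T@i["hand_eye"]
    return i["intrinsics"],i["T"]
def plane(c,KT,px,z):
    K,T=KT; px=np.atleast_2d(px).astype(float)
    u=(px-K[:2,2])/K[0,0]
    if c=="wrist":
        r=np.linalg.norm(u,axis=1)+1e-9; d=np.c_[u*(np.sin(r)/r)[:,None],np.cos(r)]
    else: d=np.c_[u,np.ones(len(u))]
    d=d@T[:3,:3].T; o=T[:3,3]
    return (o+d*((z-o[2])/d[:,2])[:,None])[:,:2]
def project(c,KT,P):
    K,T=KT; q=(np.atleast_2d(P)-T[:3,3])@T[:3,:3]
    if c=="wrist":
        n=np.linalg.norm(q[:,:2],axis=1)+1e-9; u=q[:,:2]/n[:,None]*np.arctan2(n,q[:,2])[:,None]
    else: u=q[:,:2]/q[:,2:]
    return u*K[0,0]+K[:2,2]
def rects(c,KT,name,z):
    out=[]
    for d in models.silhouettes(c,name):
        m=d["region"].astype(np.uint8)
        cs=max(cv2.findContours(m,cv2.RETR_EXTERNAL,cv2.CHAIN_APPROX_NONE)[0],key=cv2.contourArea)
        p=plane(c,KT,cs[:,0],z)*1000
        (cx,cy),(w,h),a=cv2.minAreaRect(p.astype(np.float32))
        if w<h: w,h,a=h,w,a+90
        out.append((round(d["confidence"],2),np.round(d["rect"][:2]).tolist(),np.round([cx,cy,w,h,(a+90)%180-90],1).tolist()))
    return out
def down(yaw):  # tool z down, tool x (= packing long axis) along yaw in world
    m=np.array([[np.cos(yaw),np.sin(yaw),0],[np.sin(yaw),-np.cos(yaw),0],[0,0,-1]]).T
    m=np.c_[[np.cos(yaw),np.sin(yaw),0],[np.sin(yaw),-np.cos(yaw),0],[0,0,-1]]
    q=R.from_matrix(m).as_quat(); return [q[3],q[0],q[1],q[2]]
E
python3 - <<'E'
from h import *
for c in ["scene","side"]:
    viewer.grab_frame(c); KT=cam(c)
    for n,z in [("flat_a_mid",.005),("taper_tail",.006)]: print(c,n,*rects(c,KT,n,z),sep="\n ")
for c,p,z in [("scene",(394.2,258.5),.059),("side",(304.2,213.9),.059),("side",(304.9,229.7),.025),("scene",(237.7,288.8),.006),("side",(420.8,280.8),.006),("scene",(182.6,269.3),0),("side",(467,331),0),("scene",(374,320),.059),("side",(361,200),.059)]:
    print(c,p,plane(c,cam(c),p,z).round(4))
print(robot.read_contact_force(),robot.read_t())
E
```

```text
scene
 flat_a_mid
 (0.89, [283.0, 245.0], [440.7, -200.5, 111.5, 47.3, 82.9])
 (0.82, [354.0, 235.0], [346.9, -49.3, 112.2, 51.5, -84.6])
 (0.67, [286.0, 216.0], [305.0, -256.4, 106.3, 50.0, -78.1])
scene
 taper_tail
 (0.85, [258.0, 298.0], [631.4, -163.0, 168.6, 51.7, 82.9])
side
 flat_a_mid
 (0.85, [346.0, 305.0], [433.4, -208.3, 111.3, 40.9, 81.3])
 (0.74, [301.0, 345.0], [298.2, -263.7, 112.4, 42.4, -79.8])
side
 taper_tail
scene (394.2, 258.5) [[0.4825 0.0821]]
side (304.2, 213.9) [[0.4995 0.0836]]
side (304.9, 229.7) [[0.4919 0.0668]]
scene (237.7, 288.8) [[ 0.6198 -0.2215]]
side (420.8, 280.8) [[ 0.6181 -0.223 ]]
scene (182.6, 269.3) [[ 0.5926 -0.3795]]
side (467, 331) [[ 0.5935 -0.3902]]
scene (374, 320) [[0.6727 0.0889]]
side (361, 200) [[0.6638 0.0783]]
[ 0.54596275  0.00204117 -0.40958328] 1.1
```

```bash
python3 - <<'E'
from h import *
def look(tag):
    KT=cam("wrist"); im=viewer.grab_frame("wrist"); cv2.imwrite(f"pics/{tag}.png",im)
    for n,z in [("flat_a_mid",.005),("taper_tail",.006)]: print(tag,n,*rects("wrist",KT,n,z),sep="\n ")
    for n,z in [("flat_a_mid",.0025),("taper_tail",.00575),("low_foot",.059),("entry",.025),("reel",0)]:
        for d in models.spot_point("wrist",n): print(n,np.round(d["at"],1),round(d["confidence"],2),plane("wrist",KT,d["at"],z).round(4))
look("w1")
robot.movep([0.50,-0.16,0.26],down(np.pi/2)); look("w2"); print(robot.read_t(),robot.read_q().round(2))
E
```

```text
w1
 flat_a_mid
 (0.91, [253.0, 353.0], [439.1, -198.6, 114.6, 41.0, 82.1])
 (0.85, [160.0, 238.0], [346.8, -48.7, 111.2, 43.6, -84.0])
w1
 taper_tail
 (0.87, [410.0, 325.0], [632.0, -162.7, 166.9, 44.9, 83.8])
flat_a_mid [160.6 239.9] 0.92 [[ 0.346 -0.049]]
flat_a_mid [250.2 358.2] 0.8 [[ 0.4386 -0.2029]]
taper_tail [397.7 369. ] 0.86 [[ 0.6224 -0.2183]]
low_foot [280. 109.] 0.86 [[0.4912 0.0853]]
entry [281.5 128.9] 0.95 [[0.4888 0.0677]]
w2
 flat_a_mid
 (0.84, [183.0, 94.0], [345.7, -49.2, 110.8, 43.3, -85.1])
 (0.82, [161.0, 268.0], [303.3, -256.2, 110.0, 43.4, -80.8])
 (0.55, [268.0, 222.0], [438.4, -200.3, 110.8, 40.6, 82.5])
 (0.31, [350.0, 230.0], [531.5, -205.4, 110.1, 41.9, 87.9])
w2
 taper_tail
 (0.72, [437.0, 193.0], [632.0, -163.5, 161.9, 45.5, 83.3])
flat_a_mid [180.3  96.4] 0.91 [[ 0.3454 -0.0512]]
flat_a_mid [269.9 225.4] 0.9 [[ 0.4433 -0.1999]]
flat_a_mid [160.3 270. ] 0.67 [[ 0.3008 -0.2574]]
flat_a_mid [349.6 231.2] 0.47 [[ 0.5331 -0.2067]]
taper_tail [427.9 241.4] 0.84 [[ 0.6247 -0.218 ]]
reel [388.2 355.6] 0.92 [[ 0.5908 -0.3808]]
2.6 [-0.53  0.29  1.45  0.    1.4  -0.53]
```

View pics/w2.png

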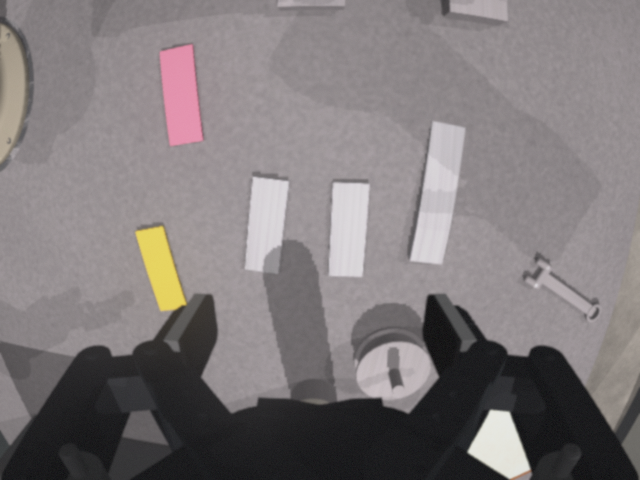

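View pics/w1.png

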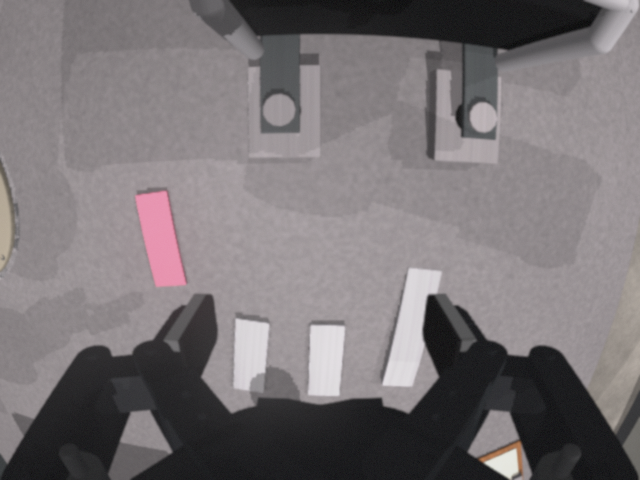

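In w2 the flats are at (268,222) and (349,229), the taper is at (437,193), and pink (182,94) and yellow (160,268) are ruled out. In w1 the low foot's bolt is at (279,109). I'm picking the flat at (268,222).

```bash
cat >> h.py <<'E'
def F(n=3): return np.mean([robot.read_contact_force() for _ in range(n)],axis=0)
def guard(dirn,dist,step,thr,rate=0.02,base=None):
    """step along dirn until |force change along dirn| > thr; returns True on contact"""
    d=np.array(dirn,float); f0=F() if base is None else base; p0=np.array(robot.read_ee_pos()); s=0
    while s<dist:
        s+=step; robot.move_linear(p0+d*s,rate=rate)
        if abs((F()-f0)@d)>thr: return True
    return False
def pick(cx,cy,yaw,back,zstart=0.010,opening=0.57):
    g=np.array([cx,cy])-back*np.array([np.cos(yaw),np.sin(yaw)])
    q=down(yaw); move_gripper(opening,40)
    robot.movep([*g,0.06],q); robot.move_linear([*g,zstart],rate=0.1)
    hit=guard([0,0,-1],zstart+0.008,0.0007,1.5)
    p=np.array(robot.read_ee_pos()); print("touch",hit,p.round(4),F().round(2),robot.read_t())
    p[2]+=0.0025; robot.move_linear(p,rate=0.05)
    move_gripper(0.3,40); 
    print("grip",np.round(robot.read_finger_gap(),3),robot.read_grasp_force(),robot.read_ee_pos().round(4),F().round(2))
    return robot.read_ee_pos()
E
python3 - <<'E'
from h import *
K,T=cam("wrist"); 
T=np.eye(4);T[:3,:3]=R.from_quat([.70712,.70709,0,0]).as_matrix();T[:3,3]=[.525,0,.231]
KT=(K,T@viewer.camera_info("wrist")["hand_eye"]); a=plane("wrist",KT,[(279,109),(483,117),(280,60),(280,131)],.059);print(a.round(4),np.degrees(np.arctan2(*(a[1]-a[0])[::-1])))
print([robot.read_contact_force().round(2).tolist() for _ in range(3)])
p=pick(.4387,-.2,np.radians(82.4),.043)
t=robot.read_t()
robot.move_linear(p+[0,0,.05]); print(F().round(2),robot.read_finger_gap(),robot.read_t(),t)
E
```

```text
[[0.4903 0.0854]
 [0.6692 0.0849]
 [0.4913 0.1274]
 [0.491  0.0667]] -0.13216335343662025
[[-1.13, 0.53, 0.51], [-1.13, 0.53, 0.51], [-1.13, 0.53, 0.51]]
touch True [ 0.4335 -0.2428 -0.0028] [-2.83  2.29  9.87] 9.6167
grip 0.451 39.66532051563263 [ 4.335e-01 -2.428e-01 -1.000e-04] [-1.48  1.09  5.54]
[-0.13 -0.31 -0.93] 0.4476060170336097 10.6083 10.125
```

```bash
python3 - <<'E'
from h import *
robot.movep([.4905,.0853-.120,.10],down(np.pi/2))
KT=cam("wrist"); im=viewer.grab_frame("wrist"); cv2.imwrite("pics/w3.png",im)
for n,z in [("low_foot",.059),("entry",.025)]:
    for d in models.spot_point("wrist",n): print(n,np.round(d["at"],1),round(d["confidence"],2),plane("wrist",KT,d["at"],z).round(4))
x,y,z=robot.read_ee_pos()
for d in [.09,.098,.12]: print(d,project("wrist",KT,[[x-.02,y+d,z+.002],[x+.02,y+d,z+.002]]).round(0).tolist())
print(robot.read_ee_pos(),F(),robot.read_t())
E
```

```text
low_foot [321.3  30.1] 0.92 [[0.4903 0.0849]]
entry [320.1  76.3] 0.89 [[0.4897 0.0655]]
0.09 [[268.0, 83.0], [376.0, 83.0]]
0.098 [[268.0, 62.0], [376.0, 63.0]]
0.12 [[268.0, 8.0], [375.0, 8.0]]
[ 0.49027325 -0.03594764  0.09947783] [-0.43680224 -0.18649818 -0.38232809] 11.65
```

View pics/w3.png

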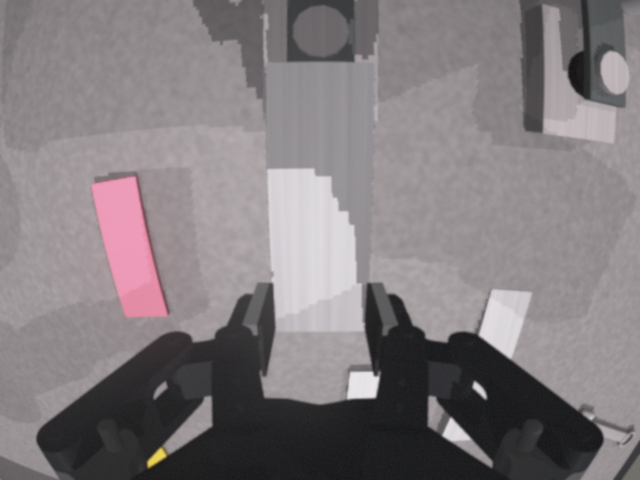

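w3: the flat is held square, with its nose at row 62 (98 mm ahead of the grip), and the foot bolt is at (321,30). Next I feel for the pad and insert.

```bash
python3 - <<'E'
from h import *
X=.4903; Y=.085
robot.move_linear([X,Y-.1195,.0205],rate=.1); robot.sleep(.2); f=F(); print("free",f.round(2),robot.read_ee_pos())
h=guard([0,0,-1],.016,.0005,1.0,rate=.03,base=f)
print(h,robot.read_ee_pos().round(4),(F()-f).round(2),robot.read_t())
p=robot.read_ee_pos(); robot.move_linear([X,Y-.1195,p[2]+.001],rate=.03); print((F()-f).round(2),robot.read_ee_pos().round(4))
E
```

```text
free [-0.48  0.33  0.36] [ 0.49056716 -0.03457043  0.02097152]
True [ 0.4906 -0.0346  0.0206] [ 0.3  -0.21 -1.07] 13.0417
[ 0.4  -1.28 -2.29] [ 0.4903 -0.0345  0.0216]
```

```bash
cat >> h.py <<'E'
def F(n=3):
    v=[]
    for _ in range(n): v.append(robot.read_contact_force()); robot.sleep(.03)
    return np.mean(v,axis=0)
def guard(dirn,dist,step,thr,rate=0.02,base=None,log=False):
    d=np.array(dirn,float); f0=F() if base is None else base; p0=np.array(robot.read_ee_pos()); s=0
    while s<dist:
        s+=step; robot.move_linear(p0+d*s,rate=rate); f=(F()-f0)
        if log: print(round(s*1000,1),f.round(2),robot.read_ee_pos().round(4))
        if f@d<-thr: return True
    return False
E
python3 - <<'E'
from h import *
X=.4903; Y=.085
robot.sleep(.2);f=F(); print(f.round(2))
h=guard([0,0,-1],.016,.0007,1.5,rate=.03,base=f,log=True)
print(h,robot.read_t())
E
```

```text
[ 0.11  0.38 -0.26]
0.7 [-0.58 -0.28 -0.26] [ 0.4903 -0.0345  0.0208]
1.4 [-0.12 -0.58 -0.36] [ 0.4903 -0.0345  0.0201]
2.1 [-0.29 -0.74 -0.31] [ 0.4903 -0.0345  0.0194]
2.8 [-0.36 -0.66 -0.17] [ 0.4903 -0.0345  0.0187]
3.5 [ 0.25 -0.44 -0.37] [ 0.4903 -0.0345  0.018 ]
4.2 [-0.13  0.17 -0.09] [ 0.4903 -0.0345  0.0173]
4.9 [ 0.62 -0.36 -0.35] [ 0.4903 -0.0345  0.0166]
5.6 [-0.3  -0.35 -0.2 ] [ 0.4903 -0.0345  0.0159]
6.3 [-0.56 -0.48 -0.3 ] [ 0.4903 -0.0345  0.0152]
7.0 [ 0.03 -0.6   0.55] [ 0.4903 -0.0345  0.0146]
7.7 [ 0.12 -0.62  1.09] [ 0.4903 -0.0345  0.0139]
8.4 [-0.11 -1.65  1.02] [ 0.4903 -0.0345  0.0132]
9.1 [-0.16 -1.79  2.5 ] [ 0.4903 -0.0345  0.0125]
True 18.1417
```

```bash
python3 - <<'E'
from h import *
X=.4903; Y=.085
robot.move_linear([X,Y-.1195,.0156],rate=.05); robot.sleep(.2); f=F(); print(f.round(2))
h=guard([0,1,0],.0515,.0103,2.5,rate=.06,base=f,log=True); print("hit",h)
p=robot.read_ee_pos(); robot.move_linear([X,p[1],.0149],rate=.03); f1=F(); print((f1-f).round(2),robot.read_ee_pos().round(4))
if not h:
    move_gripper(.62); print(F().round(2)); robot.move_linear([X,p[1],.12],rate=.2)
    robot.movep([X,Y-.14,.17],down(np.pi/2))
    KT=cam("wrist"); im=viewer.grab_frame("wrist"); cv2.imwrite("pics/w4.png",im[:330])
    print(rects("wrist",KT,"flat_a_mid",.020))
    for n,z in [("low_foot",.059),("entry",.025)]:
      for d in models.spot_point("wrist",n): print(n,np.round(d["at"],1),round(d["confidence"],2),plane("wrist",KT,d["at"],z).round(4))
print(robot.read_t())
E
```

```text
[-0.13 -0.34 -0.9 ]
10.3 [0.7  0.48 0.25] [ 0.4903 -0.0241  0.0155]
20.6 [0.38 0.53 0.11] [ 0.4903 -0.0138  0.0155]
30.9 [0.41 0.1  0.65] [ 0.4903 -0.0035  0.0155]
41.2 [0.13 0.17 0.7 ] [0.4902 0.0068 0.0155]
51.5 [0.46 0.18 0.57] [0.4903 0.0171 0.0155]
hit False
[0.34 0.38 0.6 ] [0.4903 0.017  0.0149]
[-0.04  0.25 -0.14]
[(0.79, [164.0, 201.0], [353.5, -45.5, 104.1, 40.5, -83.8]), (0.66, [158.0, 381.0], [331.3, -286.4, 30.1, 15.0, 48.5]), (0.56, [320.0, 72.0], [489.7, 42.1, 74.5, 39.6, 89.8])]
low_foot [323.1  29. ] 0.91 [[0.4913 0.0834]]
entry [320.1  61.7] 0.8 [[0.4893 0.0657]]
22.875
```

View pics/w4.png

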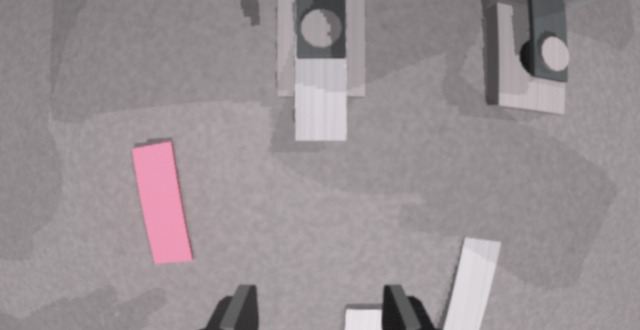

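w4: the flat lies straight on the pad under the foot, with its outer end at (320,140), which is y≈0.005. The felt gap is about 10.2 mm, so one flat leaves about 5.2 mm and the second isn't needed. Now the taper.

```bash
python3 - <<'E'
from h import *
X=.4903; Y=.085; a=np.radians(83.5)
g=[.6320-.06*np.cos(a),-.1632-.06*np.sin(a)]; move_gripper(.60,60)
robot.movep([*g,.07],down(a)); robot.move_linear([*g,.003],rate=.1); robot.sleep(.2); f=F(); print(robot.read_ee_pos().round(4),f.round(2))
move_gripper(.3,60); print("grip",robot.read_finger_gap(),robot.read_grasp_force(),robot.read_ee_pos().round(4),F().round(2))
p=robot.read_ee_pos(); robot.move_linear(p+[0,0,.06],rate=.12)
robot.movep([X,Y-.182,.07],down(np.pi/2)); robot.sleep(.1)
KT=cam("wrist"); im=viewer.grab_frame("wrist"); cv2.imwrite("pics/w5.png",im)
q=robot.read_ee_pos(); print(q,robot.read_finger_gap())
print(rects("wrist",KT,"taper_tail",q[2]-.003+.004))
for z,d in [(0,.140)]: print(project("wrist",KT,[[q[0]-.02,q[1]+d,q[2]-.0015],[q[0]+.02,q[1]+d,q[2]-.0015]]).round(0).tolist())
print(robot.read_t())
E
```

```text
[ 0.6254 -0.2229  0.0034] [0.08 0.61 0.11]
grip 0.441133958699647 60.748751163482666 [ 0.6255 -0.223   0.0037] [-0.44  0.53  5.48]
[ 0.49101847 -0.09776143  0.06976625] 0.4418618587981176
[(0.83, [321.0, 174.0], [490.8, -48.1, 147.1, 41.9, 89.8])]
[[270.0, -36.0], [372.0, -36.0]]
27.1417
```

View pics/w5.png

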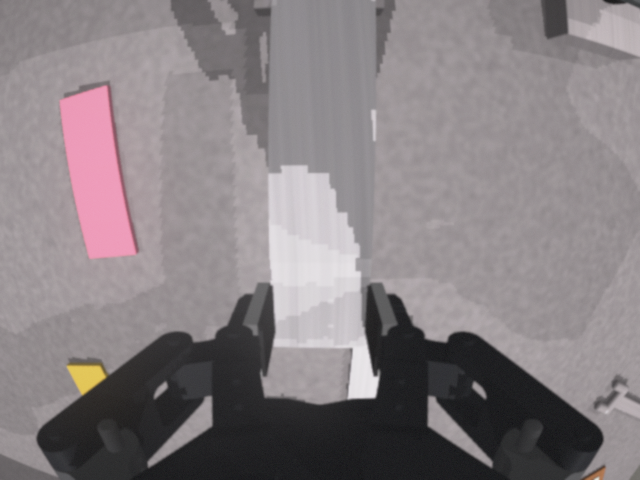

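w5: the taper is held square at (321,174), nose toward the foot. Now I slide it in with the force watched.

```bash
python3 - <<'E'
from h import *
X=.4905; Y=.085
robot.move_linear([X,Y-.182,.0239],rate=.1); robot.sleep(.2); f=F(); np.save("f.npy",f); print(f.round(2),robot.read_ee_pos().round(4))
h=guard([0,1,0],.054,.018,2.5,rate=.06,base=f,log=True); print("hit",h)
if not h: h=guard([0,1,0],.036,.002,3.0,rate=.03,base=f,log=True); print("hit",h)
print(robot.read_t())
E
```

```text
[ 0.02  0.2  -1.43] [ 0.4907 -0.0971  0.0243]
18.0 [-0.28 -0.52 -0.65] [ 0.4907 -0.0791  0.0243]
36.0 [-0.12 -0.1  -0.12] [ 0.4908 -0.0611  0.0243]
54.0 [-0.62 -0.31  0.05] [ 0.4907 -0.0431  0.0243]
72.0 [ 0.49 -0.85 -2.72] [ 0.4906 -0.0246  0.0241]
hit False
2.0 [ 0.34 -9.76 -3.07] [ 0.4908 -0.0236  0.0241]
hit True
30.6
```

```bash
python3 - <<'E'
from h import *
f=np.load("f.npy"); p=robot.read_ee_pos(); print((F()-f).round(2),robot.read_wrist_torque().round(2))
for dz in [.0004,.0008]:
    robot.move_linear([p[0],p[1],p[2]-dz],rate=.02); robot.sleep(.1); print(dz,(F()-f).round(2),robot.read_ee_pos().round(4))
print(robot.read_t())
E
```

```text
[ 0.28 -9.97 -3.3 ] [-1.66 -0.05  0.  ]
0.0004 [-0.34 -4.28 -1.61] [ 0.4908 -0.0237  0.0237]
0.0008 [-1.65 -4.82  2.94] [ 0.4909 -0.0237  0.0235]
31.6
```

```bash
python3 - <<'E'
from h import *
f=np.load("f.npy"); p=robot.read_ee_pos(); z=.0236
robot.move_linear([.4906,p[1],z],rate=.02); robot.sleep(.1); print((F()-f).round(2),robot.read_ee_pos().round(4))
for i in range(4):
    robot.move_linear([.4906,p[1]+.0007*(i+1),z],rate=.02); robot.sleep(.05); g=F()-f; print(i,g.round(2),robot.read_ee_pos().round(4))
    if g[1]<-7: break
print(robot.read_t())
E
```

```text
[ 0.46 -4.   -0.86] [ 0.4907 -0.0237  0.0236]
0 [ 0.13 -7.23 -0.31] [ 0.4907 -0.0234  0.0236]
32.45
```

```bash
python3 - <<'E'
from h import *
f=np.load("f.npy"); move_gripper(.62); robot.sleep(.1); print((F()-f).round(2)); p=robot.read_ee_pos()
robot.move_linear([p[0],p[1],.16],rate=.15)
def look():
    KT=cam("wrist"); im=viewer.grab_frame("wrist"); print(rects("wrist",KT,"taper_tail",.031),rects("wrist",KT,"flat_a_mid",.02))
    for n,z in [("low_foot",.059),("entry",.025)]:
      for d in models.spot_point("wrist",n): print(n,np.round(d["at"],1),round(d["confidence"],2),plane("wrist",KT,d["at"],z).round(4))
    return im
robot.movep([.4905,-.055,.17],down(np.pi/2)); a=look(); cv2.imwrite("pics/w6.png",a)
s=viewer.grab_frame("side"); cv2.imwrite("pics/s6.png",cv2.resize(s[150:300,220:420],(800,600),interpolation=cv2.INTER_CUBIC)); print(robot.read_t())
E
```

```text
[ 0.15 -0.39  1.63]
[(0.95, [321.0, 102.0], [490.9, 34.8, 154.1, 39.8, 89.1])] [(0.79, [162.0, 201.0], [353.5, -45.6, 104.7, 41.0, -84.2]), (0.65, [297.0, 23.0], [470.3, 96.8, 4.2, 0.8, -89.8]), (0.44, [179.0, 412.0], [332.6, -285.7, 24.1, 13.0, 52.5]), (0.18, [363.0, 352.0], [528.9, -193.5, 106.8, 39.0, 87.9])]
low_foot [319.   27.9] 0.83 [[0.4893 0.0837]]
low_foot [361.7 353.6] 0.45 [[ 0.5243 -0.1642]]
entry [320.9  60. ] 0.88 [[0.4906 0.0665]]
34.5667
```

View pics/w6.png

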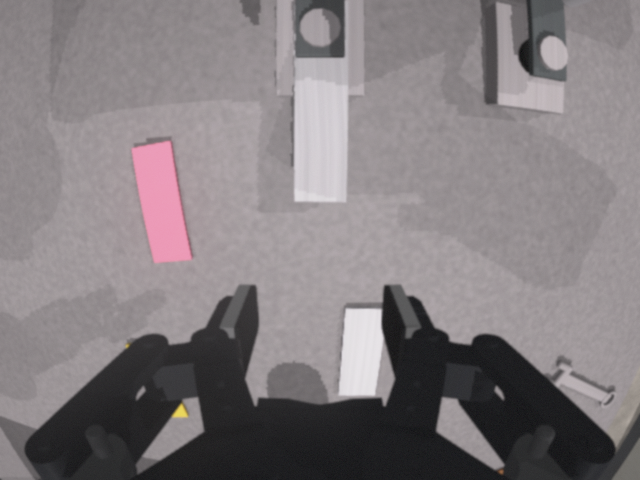

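View pics/s6.png

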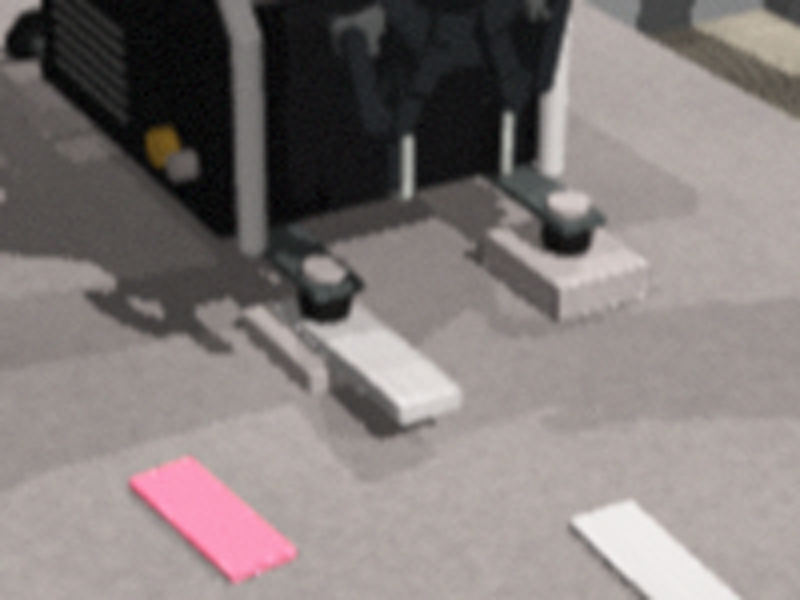

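w6 and s6: the shim sits straight and level on the flat, with its tail end at (320,202) in w6, and the nose is about 31 mm past the foot's middle. The last push took about 7 N, so the foot is bearing within the window. The analyser hasn't moved beyond measurement error.

```bash
python3 - <<'E'
from h import *
robot.sleep(.3); print(order.sign_off())
E
```

```text
the job is handed in; nothing more can be done
None
```

I packed the low foot with one flat packer and the tapered shim on top (nose about 31 mm past the foot's middle) and handed the job in at about 35 s. The foot's load is inferred from the roughly 7 N final push, and I did not do a separate rocking test.

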